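Open the started jar of ski wax

TASK

Two clear square jars of hard graphite wax stand braced in the holder on the shelf: take the started one, the jar with only a scrap of wax left in the bottom, and unscrew its tight cap anticlockwise, stopping once it comes free (about a sixth of a turn or a little more, always less than a quarter turn) without lifting the jar out of its holder. Then lift the cap straight off and finish while still holding it level in the gripper, clear of the jar and straight over its mouth, about 3 cm higher than where it sat. Leave the full jar and the other things on the shelf where they are.

Things in the scene. Friction and masses are not known exactly. Their poses are not given: they have to be found in the camera images.
- holder: Low plywood holder fixed to the red shelf board (board top is 20 mm above the work surface). Two square pockets 62.5 mm wide, 20 mm deep, open below, side by side along the holder's y axis at y = -70 and +70 mm. Each pocket keeps its jar from turning, but not from being lifted. Overall 82 x 222 x 20 mm. Origin: centre of its underside, on the shelf; z up.
- started_jar: Clear square jar nearly empty and see-through: only a scrap of dark graphite wax, 26 mm across and 6 mm thick, is left on its bottom; in either pocket. Body 60 x 60 mm, 80 mm high; above it a round neck to 104 mm. Weighs 0.2 to 0.45 kg with its wax. Origin: centre of its underside, on the shelf; z up, sides parallel to the holder's.
- started_cap: White ribbed round screw cap of the started jar, 60 to 62 mm across (over its ribs), 22 mm high, 50 g, made for gripping from above across its diameter with its axis midway between the fingers. Origin: centre of its lower rim, z up; screwed on, this is 86.5 mm above the jar's underside, 6.5 mm above the jar's square shoulder, and the cap's top is 108 mm above the jar's underside.
- started_thread (a joint): Turn of the started jar's thread, rad: 0 = tight, grows anticlockwise seen from above. Takes 0.35 N m all the way: grip with 60 N or so. Through play it lags 0.1 to 0.2 rad behind the gripper; a gripper turn of 1.2 rad does the job. The cap does not rise as it turns; lugs hold it down until about 0.8, at 0.9 to 1.4 it lifts straight off. Hard stop at 1.75.
- full_jar: The same jar, full of dark graphite wax (72 mm deep), in the other pocket. To be left alone.
- full_cap: The cap of the full jar, the same as the other. To be left alone.
- full_thread (a joint): Turn of the full jar's thread, rad; 0 = screwed tight. To be left alone.
- cork_block: Cork block with a wooden back, 90 x 55 x 42 mm, loose on the shelf beside the holder. Origin: centre of its underside.
- brush: Stainless-steel bristle brush, bristles down, 120 x 55 x 36 mm (48 mm over its hand strap), loose on the shelf beside the holder. Origin: centre of its underside.
- wax_block: Orange wax block, 90 x 40 x 28 mm, loose on the shelf. Origin: centre of its underside.
- scraper: Clear plastic scraper, 130 x 60 x 5 mm, lying flat on the shelf. Origin: centre of its underside.
Not all that is in view belongs to the job. What is shaped like the started_cap but red is not meant.

How it is judged:
On the way:
1. the started jar's thread is turned until it disengages, the cap still seated and the jar still down in its pocket (value of joint started_thread above 0.78 rad and z of started_cap in the frame of started_jar below 0.0925 m and z of started_jar in the frame of holder below 0.004 m and angle between started_jar's own z axis and vertical below 0.1 rad), for 0.1 s.
At the end, for the whole second after the job is handed in: The cap of the started jar is in the fingers, at rest, level within 0.2 rad, 15 to 55 mm above where it sat, within 15 mm sideways of the jar's axis and touching the jar nowhere; both jars stand down in their pockets (within 4 mm, tilt below 0.1 rad); the full jar is still closed (z of started_cap in the frame of started_jar between 0.1015 and 0.1415 m and horizontal distance between started_cap and started_jar below 0.015 m and angle between started_cap's own z axis and vertical below 0.2 rad and contact force between the fingers and started_cap above 1 N and contact force between started_cap and started_jar below 0.05 N and linear speed of each of started_cap, started_jar below 0.02 m/s and z of each of started_jar, full_jar in the frame of holder below 0.004 m and angle between each of started_jar, full_jar's own z axis and vertical below 0.1 rad and value of joint full_thread below 0.15 rad and distance between full_cap and full_jar below 0.0905 m); the arm keeps its last pose, push and grip.
It fails at once if the started jar is lifted more than 12 mm (z of started_jar in the frame of holder above 0.012 m).
It fails at once if the thread is turned on for more than a quarter turn (value of joint started_thread above 1.6 rad).
It fails at once if the cap is lifted far away or dropped from the jar (z of started_cap in the frame of started_jar above 0.214 m or horizontal distance between started_cap and started_jar above 0.06 m).
It fails at once if the full jar is disturbed or its cap turned (distance of full_jar from where it was at the start of the episode above 0.02 m or value of joint full_thread above 0.3 rad).
It fails at once if another thing on the shelf is moved more than 25 mm (distance of any of cork_block, brush, wax_block, scraper from where it was at the start of the episode above 0.025 m).
It also fails if it takes over 38 s, if anything falls off the work surface, if the arm or the gripper's body presses on something with over 40 N, if the wrist force passes 120 N, or if a joint passes its speed limit or range.

ROBOT

A 6-joint arm with a two-finger parallel gripper is mounted at the origin on the work surface. World frame = base frame: x ahead of the robot, y to its left, z up, the work surface at z = 0. Lengths are in m, angles in rad, forces in N, time in s.
With the tool pointing down it reaches from about 0.425 to 0.95 m from the base axis. Payload 14.7 kg.
Tool frame: the origin (TCP) lies between the finger pads; the fingertips stand 19 mm ahead of it and the grasp point (between the pads) is the TCP; z points along the fingers, y is the line along which they close (so a half turn about z gives the same grasp; the last joint's range is limited). The gripper opens to 85 mm and grips with 20 to 120 N. Pads are 22 mm wide; open, the fingers measure 114 mm over their backs; the gripper's body (76 mm by 85 mm) begins 54 mm behind the grasp point. The pads swing forward as they close: fully open they stand 13 mm farther back than shut.
Start: joints at [1.126, 0.48, 1.596, -0, 1.065, -0.047], TCP at [0.252, 0.599, 0.25] pointing down, gripper open.
Joint ranges: [-2.75, 2.75], [-0.82, 2.05], [0.23, 2.67], [-1.56, 4.7], [0.09, 2.69], [-2.92, 2.92]. Speed limits (rad/s): [1.89, 1.89, 2.39, 3.01, 3.01, 3.01].

INTERFACE

Orientations are given as a unit quaternion [w, x, y, z].
In Python, from workcell import manip, camera, calibration, finder gives the robot as it stands. The module is installed in compiled form; this text tells all that it offers.
- The arm moves only by the tool play_rows, never from a script. Its argument "deltas" is a list of rows, each an object of numbers: "x", "y", "z": the shift along the tool's x, y, z in mm; "rx", "ry", "rz": the turn, a rotation vector about the tool's x, y, z in rad; "claw": the finger opening in mm, from 0 to 85.4. In form: [{"x": .., "y": .., "z": .., "rx": .., "ry": .., "rz": .., "claw": ..}, ...]. A call has 1 to 20 rows; each row shifts and turns the commanded pose from where the row before left it, along the tool's axes as they then stand; what a row does not reach is not made up. A row lasts 1/12 s, in which the tool goes at most 41.7 mm and 7.16 degrees, less where a joint would pass 70% of its speed; a pose out of reach is approached as far as the arm can. A call is refused whole if a number of a shift passes 41.7 or a number of a turn 0.125, either way. A call with a gripper value outside its range is refused whole. The fingers move at their own pace and stop on an object; the grip force is fixed at half the most. Time passes only in rows, so rows that do not move let the fingers close. It gives the time, the measured TCP pose, the force, the opening and the grip force at its end, in the units of the state.
- manip.observe(): the state, without advancing time (a new reading comes with each control period).
- camera(name): name is "scene" or "side" or "wrist"; returns (picture, depth): 420x560x3 uint8, red, green, blue; 420x560 float32, m along the optical axis (not along the pixel's ray), 0 where there is no reading.
- calibration(name): a dict with "camera_matrix" (3x3 intrinsics, pixels), "dist_coeffs" ([k1, k2, p1, p2, k3] as OpenCV has them; the pictures are not rectified), "camera_from_world" (4x4, takes a point from world to camera coordinates); the wrist camera has in their place "T_tool_cam" (4x4, takes a point from camera to tool coordinates, whose origin is the TCP and whose axes are the flange's). Camera axes: x right, y down, z forward; pixel columns grow to the right and rows downward; lengths in m; the calibration is good to about 2 mm. A picture is of the moment at which its call begins: read the wrist's pose just before it. calibration takes no time and is no camera call.
- manip.job_done(): hands the job in; it is judged then, once.
Trained networks look in the newest picture that a camera, given by its name, has taken for a name from the list of things; names that differ only in an ending like _2 or _b are one class to them, and where a whole thing is asked for, a point or a joint stands for the part that bears it (a point fixed in the world has none). Each returns a list of dicts, best first, with "confidence" (0 to 1); they miss things now and then, are a little off and sometimes report something else, mostly with a low value. They report only what shows in the picture. A call takes as long as a camera call. They do not tell look-alikes from the thing itself.
- finder.trace(camera, thing): "pixels" (420x560 bool, what is visible of it) and "uv" ([column, row] in pixels, amid what is visible of it).
The state is a dict: "time_s": time; "qpos": joint angles; "dq": joint speeds; "joint_torque": joint torques, N m; "ee_pos": TCP position; "orientation": TCP orientation; "wrist_force": force on the tool from outside, world axes, zero at the start; "torque": the same for the moment, N m; "finger_gap": finger opening in m; "finger_force": force on a finger pad.
Only numpy, scipy, OpenCV 4.12 (cv2) and the standard library are available. Lean on these libraries where they do the work, as an engineer would, in place of code of your own. Each camera call takes 0.05 s, during which the arm holds its last target. There are 200 camera calls.

## Working session

There is one attempt and no reset: what is moved stays moved. The work goes in short steps, Python scripts to look and compute and a tool call to move; the robot and the scene stay as the last step left them, time stands still between calls to the robot, and variables do not carry over. Pictures are saved under pics/ and viewed, at most 10 in all, crops included, and the job is handed in when it is done.

Besides the shell and the picture viewer there is one more tool, called after "Emit:" as name([rows], argument=value, ...), one row to a line, values as JSON. play_rows: Moves the arm, as the interface text tells. Its arguments: {"type":"object","properties":{"deltas":{"type":"array"}},"required":["deltas"]}

```bash
mkdir -p pics; cat > h.py <<'E'
import numpy as np, cv2
from workcell import manip, camera, calibration, finder
from scipy.spatial.transform import Rotation as R
def world(name, mask, depth, st=None):
    c=calibration(name); v,u=np.where(mask&(depth>0)); z=depth[v,u]
    K=np.array(c["camera_matrix"]);d=np.array(c["dist_coeffs"])
    n=cv2.undistortPoints(np.c_[u,v].astype(np.float64)[:,None],K,d)[:,0]
    P=np.c_[n*z[:,None],z]
    if "T_tool_cam" in c:
        T=np.array(c["T_tool_cam"]); P=P@T[:3,:3].T+T[:3,3]
        q=st["orientation"]; return R.from_quat([q[1],q[2],q[3],q[0]]).apply(P)+st["ee_pos"]
    T=np.linalg.inv(np.array(c["camera_from_world"])); return P@T[:3,:3].T+T[:3,3]
E
python3 - <<'E'
from h import *
print(manip.observe())
ims=[]
for n in ("scene","side"):
    im,d=camera(n); ims.append(im)
    np.savez(f"{n}.npz",im=im,d=d)
    for t in ("started_cap","started_jar","full_jar","holder"):
        for r in finder.trace(n,t):
            P=world(n,r["pixels"],d)
            print(n,t,round(r["confidence"],2),np.round(r["uv"]),r["pixels"].sum(),np.round(np.median(P,0),3) if len(P) else None, np.round(np.percentile(P,[3,97],axis=0),3).tolist() if len(P) else None)
    cv2.imwrite(f"pics/{n}.png",im[:,:,::-1])
E
```

```text
{'time_s': 0.0, 'qpos': array([ 1.12636851e+00,  4.80843311e-01,  1.59687718e+00,  1.22813449e-05,
        1.06510787e+00, -4.66232136e-02]), 'dq': array([ 0.00060406,  0.00166382, -0.00056397,  0.00088716,  0.00088506,
       -0.0005663 ]), 'joint_torque': array([ 4.09348086e-04, -9.50644398e+01, -4.30198503e+01,  3.79706817e-04,
        1.19538451e-02, -1.89114098e-05]), 'ee_pos': array([0.25162749, 0.59888955, 0.2496637 ]), 'orientation': array([-1.55389361e-04,  1.97596277e-01,  9.80283290e-01, -5.98022135e-04]), 'wrist_force': array([0.35883421, 0.10283736, 0.41746414]), 'torque': array([-0.01023146,  0.01769546,  0.01818729]), 'finger_force': 0.0, 'finger_gap': 0.08561572066276085}
scene started_cap 0.95 [254. 286.] 665 [0.835 0.066 0.022] [[0.805, 0.037, 0.002], [0.862, 0.091, 0.026]]
scene started_cap 0.91 [199. 266.] 634 [ 0.843 -0.063  0.022] [[0.814, -0.091, 0.003], [0.87, -0.037, 0.026]]
scene started_cap 0.83 [259. 150.] 555 [ 0.575 -0.062  0.129] [[0.543, -0.091, 0.111], [0.598, -0.036, 0.132]]
scene started_jar 0.93 [257. 175.] 456 [ 0.594 -0.05   0.077] [[0.561, -0.08
[... 169 characters left out ...]
04 [0.565 0.007 0.034] [[0.51, -0.083, 0.023], [0.611, 0.111, 0.044]]
side started_cap 0.94 [226. 193.] 362 [ 0.838 -0.057  0.02 ] [[0.812, -0.09, 0.003], [0.865, -0.035, 0.024]]
side started_cap 0.86 [326. 183.] 470 [ 0.568 -0.054  0.127] [[0.542, -0.093, 0.1], [0.597, -0.035, 0.13]]
side started_cap 0.53 [326. 244.] 588 [0.534 0.098 0.074] [[0.503, 0.071, 0.04], [0.566, 0.105, 0.1]]
side started_cap 0.21 [320. 173.] 514 [ 0.595 -0.175  0.055] [[0.526, -0.206, 0.02], [0.639, -0.143, 0.068]]
side started_jar 0.76 [322. 200.] 487 [ 0.569 -0.037  0.074] [[0.538, -0.061, 0.04], [0.6, -0.03, 0.1]]
side holder 0.64 [317. 256.] 657 [0.564 0.094 0.038] [[0.493, -0.071, 0.02], [0.611, 0.118, 0.042]]
```

View pics/scene.png

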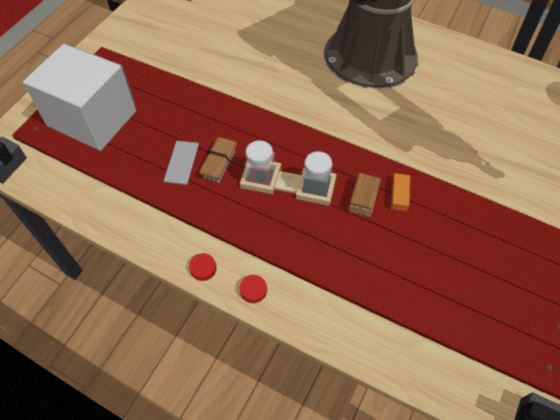

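```bash
python3 - <<'E'
from h import *
a=np.load("scene.npz");b=np.load("side.npz")
c1=cv2.resize(a["im"][125:215,220:350],None,fx=6,fy=6,interpolation=3)[:,:,::-1]
cv2.imwrite("pics/crop.png",c1[:,:790])
cv2.imwrite("pics/crop2.png",cv2.resize(b["im"][150:280,260:400],None,fx=4,fy=4,interpolation=3)[:,:,::-1])
E
```

```text
(no output)
```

View pics/crop.png

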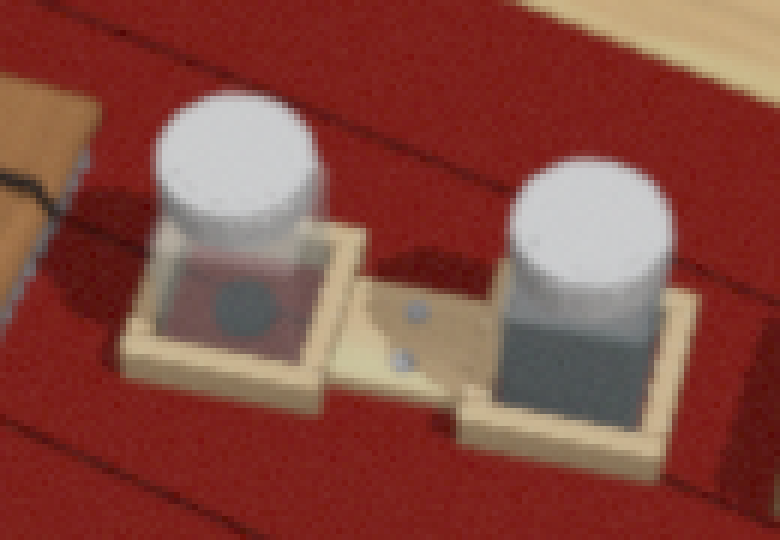

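View pics/crop2.png

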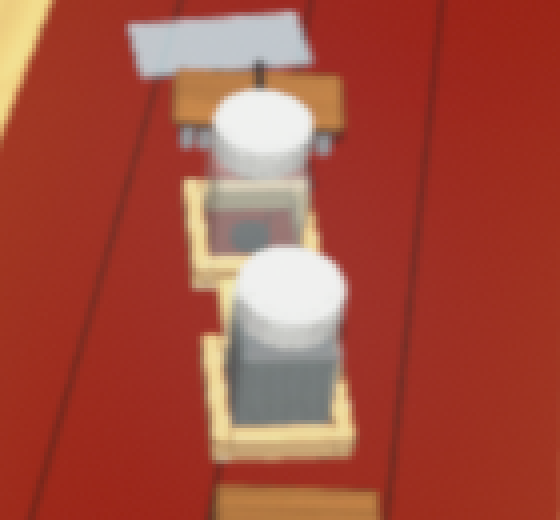

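Candidates: the white cap at scene (259,150) sits on a see-through jar with a small dark scrap (crop 247,305). The white cap at (318,163) sits on a jar filled with dark wax, so that's the full one. The red discs at (203,266) and (254,288) are decoys. The target is therefore the cap at (259,150), about (0.571, -0.062); the side crop confirms this, with the scrap visible in the far jar.

Emit:
play_rows([
  {"x": -27.5,"y": -24.3,"z": 1.5},
  {"x": -27.5,"y": -24.3,"z": 1.5},
  {"x": -27.5,"y": -24.3,"z": 1.5},
  {"x": -27.5,"y": -24.3,"z": 1.5},
  {"x": -27.5,"y": -24.3,"z": 1.5},
  {"x": -27.5,"y": -24.3,"z": 1.5},
  {"x": -27.5,"y": -24.3,"z": 1.5},
  {"x": -27.5,"y": -24.3,"z": 1.5},
  {"x": -27.5,"y": -24.3,"z": 1.5},
  {"x": -27.5,"y": -24.3,"z": 1.5},
  {"x": -27.5,"y": -24.3,"z": 1.5},
  {"x": -27.5,"y": -24.3,"z": 1.5},
  {"x": -27.5,"y": -24.3,"z": 1.5},
  {"x": -27.5,"y": -24.3,"z": 1.5},
  {"x": -27.5,"y": -24.3,"z": 1.5},
  {"x": -27.5,"y": -24.3,"z": 1.5},
  {"x": -27.5,"y": -24.3,"z": 1.5},
  {"x": -27.5,"y": -24.3,"z": 1.5},
  {"x": -27.5,"y": -24.3,"z": 1.5},
  {"x": -27.5,"y": -24.3,"z": 1.5},
])

```text
schema error: expected keys x, y, z, rx, ry, rz, claw
```

Emit:
play_rows([
  {"rz": 0.12},
  {"rz": 0.12},
  {"rz": 0.12},
  {"rz": 0.12},
  {"rz": 0.12},
  {"rz": 0.12},
  {"rz": 0.12},
  {"rz": 0.12},
  {"rz": 0.12},
  {"rz": 0.12},
  {},
  {},
])

```text
schema error: expected keys x, y, z, rx, ry, rz, claw
```

```bash
cat > m.py <<'E'
from h import *
st=manip.observe(); im,d=camera("wrist")
print(st["time_s"],st["qpos"].round(3),st["ee_pos"].round(4),st["orientation"].round(4),st["wrist_force"].round(1),st["torque"].round(2))
q=st["orientation"];Rm=R.from_quat([q[1],q[2],q[3],q[0]])
for r in finder.trace("wrist","started_cap"):
    P=world("wrist",r["pixels"],d,st)
    if not len(P): continue
    zt=np.percentile(P[:,2],90); top=P[P[:,2]>zt-.004]
    (cx,cy),rad=cv2.minEnclosingCircle(top[:,:2].astype(np.float32)*1000)
    lo,hi=np.percentile(top,[1,99],axis=0)
    c=np.r_[(lo+hi)[:2]/2,zt]
    print(round(r["confidence"],2),r["uv"],"circ",cx,cy,rad,"mid",c.round(4),(hi-lo).round(4),"tool delta mm",(Rm.inv().apply(c-st["ee_pos"])*1000).round(1))
cv2.imwrite("pics/wrist1.png",im[:,:,::-1])
E
python3 m.py
```

```text
0.5 [ 1.126  0.48   1.596 -0.     1.065 -0.047] [0.2518 0.5992 0.2503] [-0.      0.1976  0.9803 -0.    ] [-0.6  0.5 -0.1] [ 0.03  0.   -0.01]
```

All keys are required.

Emit:
play_rows([
  {"x": -27.5,"y": -24.3,"z": 1.5,"rx": 0,"ry": 0,"rz": 0,"claw": 85},
  {"x": -27.5,"y": -24.3,"z": 1.5,"rx": 0,"ry": 0,"rz": 0,"claw": 85},
  {"x": -27.5,"y": -24.3,"z": 1.5,"rx": 0,"ry": 0,"rz": 0,"claw": 85},
  {"x": -27.5,"y": -24.3,"z": 1.5,"rx": 0,"ry": 0,"rz": 0,"claw": 85},
  {"x": -27.5,"y": -24.3,"z": 1.5,"rx": 0,"ry": 0,"rz": 0,"claw": 85},
  {"x": -27.5,"y": -24.3,"z": 1.5,"rx": 0,"ry": 0,"rz": 0,"claw": 85},
  {"x": -27.5,"y": -24.3,"z": 1.5,"rx": 0,"ry": 0,"rz": 0,"claw": 85},
  {"x": -27.5,"y": -24.3,"z": 1.5,"rx": 0,"ry": 0,"rz": 0,"claw": 85},
  {"x": -27.5,"y": -24.3,"z": 1.5,"rx": 0,"ry": 0,"rz": 0,"claw": 85},
  {"x": -27.5,"y": -24.3,"z": 1.5,"rx": 0,"ry": 0,"rz": 0,"claw": 85},
  {"x": -27.5,"y": -24.3,"z": 1.5,"rx": 0,"ry": 0,"rz": 0,"claw": 85},
  {"x": -27.5,"y": -24.3,"z": 1.5,"rx": 0,"ry": 0,"rz": 0,"claw": 85},
  {"x": -27.5,"y": -24.3,"z": 1.5,"rx": 0,"ry": 0,"rz": 0,"claw": 85},
  {"x": -27.5,"y": -24.3,"z": 1.5,"rx": 0,"ry": 0,"rz": 0,"claw": 85},
  {"x": -27.5,"y": -24.3,"z": 1.5,"rx": 0,"ry": 0,"rz": 0,"claw": 85},
  {"x": -27.5,"y": -24.3,"z": 1.5,"rx": 0,"ry": 0,"rz": 0,"claw": 85},
  {"x": -27.5,"y": -24.3,"z": 1.5,"rx": 0,"ry": 0,"rz": 0,"claw": 85},
  {"x": -27.5,"y": -24.3,"z": 1.5,"rx": 0,"ry": 0,"rz": 0,"claw": 85},
  {"x": -27.5,"y": -24.3,"z": 1.5,"rx": 0,"ry": 0,"rz": 0,"claw": 85},
  {"x": -27.5,"y": -24.3,"z": 1.5,"rx": 0,"ry": 0,"rz": 0,"claw": 85},
])

```text
time_s: 2.27
ee_pos: [0.5711, -0.0638, 0.2204]
orientation: [0.0, 0.198, 0.98, 0.0]
wrist_force: [0.2, 1.2, 0.6]
finger_gap: 0.0848
finger_force: 0.0
```

Emit:
play_rows([
  {"x": 0,"y": 0,"z": 0,"rx": 0,"ry": 0,"rz": 0.12,"claw": 85},
  {"x": 0,"y": 0,"z": 0,"rx": 0,"ry": 0,"rz": 0.12,"claw": 85},
  {"x": 0,"y": 0,"z": 0,"rx": 0,"ry": 0,"rz": 0.12,"claw": 85},
  {"x": 0,"y": 0,"z": 0,"rx": 0,"ry": 0,"rz": 0.12,"claw": 85},
  {"x": 0,"y": 0,"z": 0,"rx": 0,"ry": 0,"rz": 0.12,"claw": 85},
  {"x": 0,"y": 0,"z": 0,"rx": 0,"ry": 0,"rz": 0.12,"claw": 85},
  {"x": 0,"y": 0,"z": 0,"rx": 0,"ry": 0,"rz": 0.12,"claw": 85},
  {"x": 0,"y": 0,"z": 0,"rx": 0,"ry": 0,"rz": 0.12,"claw": 85},
  {"x": 0,"y": 0,"z": 0,"rx": 0,"ry": 0,"rz": 0.12,"claw": 85},
  {"x": 0,"y": 0,"z": 0,"rx": 0,"ry": 0,"rz": 0.12,"claw": 85},
  {"x": 0,"y": 0,"z": 0,"rx": 0,"ry": 0,"rz": 0,"claw": 85},
  {"x": 0,"y": 0,"z": 0,"rx": 0,"ry": 0,"rz": 0,"claw": 85},
])

```text
time_s: 3.27
ee_pos: [0.5706, -0.0619, 0.2204]
orientation: [0.0, 0.715, 0.699, 0.0]
wrist_force: [0.0, 0.5, 0.2]
finger_gap: 0.0848
finger_force: 0.0
```

```bash
python3 m.py
```

```text
3.2667 [-0.161  0.407  1.806 -0.     0.928 -0.138] [ 0.5706 -0.0619  0.2204] [0.     0.7152 0.6989 0.    ] [0.  0.5 0.2] [0.01 0.04 0.01]
0.92 [275.3, 227.3] circ 569.0341186523438 -66.21603393554688 30.30870246887207 mid [ 0.5694 -0.0656  0.1296] [0.0555 0.056  0.0035] tool delta mm [-3.8 -1.1 90.7]
0.91 [548.3, 42.5] circ 811.2295532226562 55.787540435791016 19.66791343688965 mid [0.8084 0.056  0.0213] [0.0114 0.035  0.0059] tool delta mm [123.3 235.  199.1]
0.72 [542.3, 183.7] circ 835.2576904296875 -66.78519439697266 29.25728416442871 mid [ 0.8253 -0.0675  0.0228] [0.029  0.0541 0.0047] tool delta mm [  0.3 254.7 197.6]
```

View pics/wrist1.png

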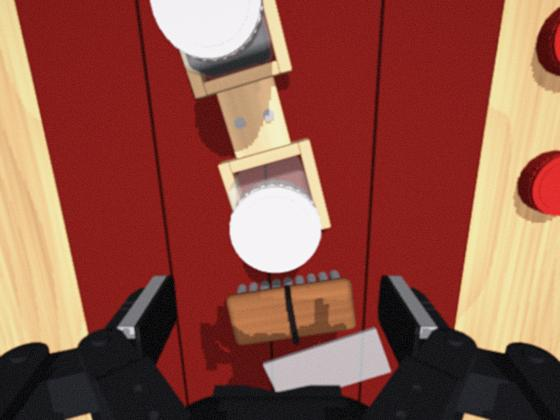

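The wrist view shows the started cap at (275,227), centred between the fingers, with the see-through jar beneath it. The full jar is at (210,20) and the brush at (290,310). I'll shift by -3.4 and -1.1 mm, then descend 99 mm.

Emit:
play_rows([
  {"x": -3.4,"y": -1.1,"z": 15,"rx": 0,"ry": 0,"rz": 0,"claw": 85},
  {"x": 0,"y": 0,"z": 15,"rx": 0,"ry": 0,"rz": 0,"claw": 85},
  {"x": 0,"y": 0,"z": 15,"rx": 0,"ry": 0,"rz": 0,"claw": 85},
  {"x": 0,"y": 0,"z": 15,"rx": 0,"ry": 0,"rz": 0,"claw": 85},
  {"x": 0,"y": 0,"z": 15,"rx": 0,"ry": 0,"rz": 0,"claw": 85},
  {"x": 0,"y": 0,"z": 12,"rx": 0,"ry": 0,"rz": 0,"claw": 85},
  {"x": 0,"y": 0,"z": 12,"rx": 0,"ry": 0,"rz": 0,"claw": 85},
  {"x": 0,"y": 0,"z": 0,"rx": 0,"ry": 0,"rz": 0,"claw": 85},
  {"x": 0,"y": 0,"z": 0,"rx": 0,"ry": 0,"rz": 0,"claw": 85},
])

```text
time_s: 4.12
ee_pos: [0.5691, -0.0652, 0.121]
orientation: [-0.0, 0.716, 0.698, -0.0]
wrist_force: [0.7, 0.1, -0.4]
finger_gap: 0.0851
finger_force: 0.0
```

Emit:
play_rows([
  {"x": 0,"y": 0,"z": 0,"rx": 0,"ry": 0,"rz": 0,"claw": 66},
  {"x": 0,"y": 0,"z": 0,"rx": 0,"ry": 0,"rz": 0,"claw": 66},
  {"x": 0,"y": 0,"z": 0,"rx": 0,"ry": 0,"rz": 0,"claw": 64},
  {"x": 0,"y": 0,"z": 0,"rx": 0,"ry": 0,"rz": 0,"claw": 62},
  {"x": 0,"y": 0,"z": 0,"rx": 0,"ry": 0,"rz": 0,"claw": 60},
  {"x": 0,"y": 0,"z": 0,"rx": 0,"ry": 0,"rz": 0,"claw": 50},
  {"x": 0,"y": 0,"z": 0,"rx": 0,"ry": 0,"rz": 0,"claw": 40},
  {"x": 0,"y": 0,"z": 0,"rx": 0,"ry": 0,"rz": 0,"claw": 40},
])

```text
time_s: 4.78
ee_pos: [0.5697, -0.0653, 0.1224]
orientation: [0.0, 0.717, 0.698, 0.0]
wrist_force: [-3.6, 0.1, 16.0]
finger_gap: 0.0588
finger_force: 60.9
```

```bash
python3 m.py; python3 - <<'E'
from h import *
im,d=camera("side");cv2.imwrite("pics/side2.png",cv2.resize(im[110:290,230:430],None,fx=3,fy=3,interpolation=3)[:,:,::-1])
E
```

```text
4.7833 [-0.167  0.534  1.889 -0.     0.717 -0.14 ] [ 0.5697 -0.0653  0.1224] [4.000e-04 7.165e-01 6.976e-01 3.000e-04] [-3.6  0.1 16. ] [ 0.05  0.85 -0.03]
0.66 [277.7, 298.3] circ 570.095947265625 -66.2702865600586 30.7437744140625 mid [ 0.5699 -0.0653  0.1296] [0.0554 0.0562 0.0035] tool delta mm [-0.   0.2 -7.2]
```

View pics/wrist1.png

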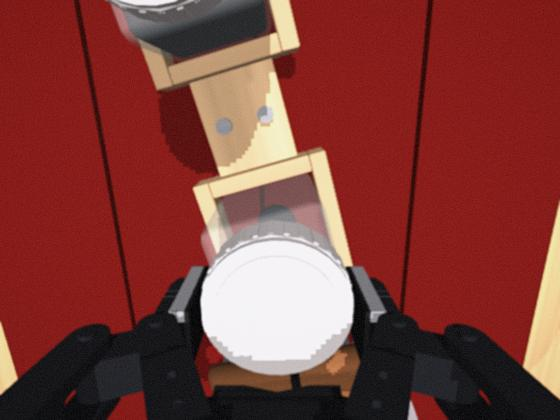

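View pics/side2.png

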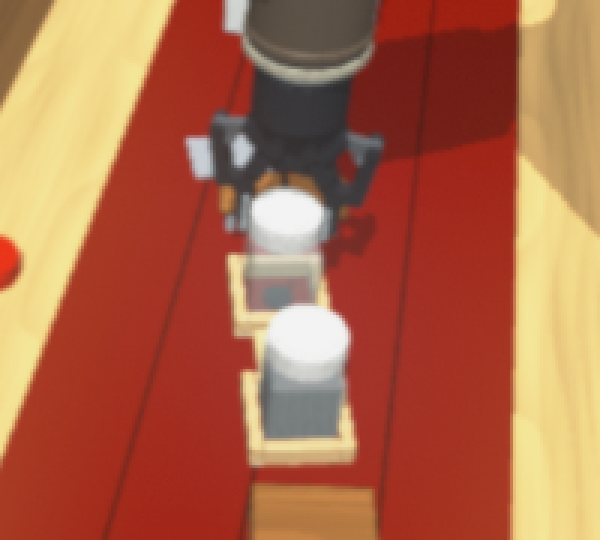

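The cap is gripped centrally, offset about 0.2 mm, with 61 N. Next I'll turn it anticlockwise, which is negative about the downward tool z.

Emit:
play_rows([
  {"x": 0,"y": 0,"z": 0,"rx": 0,"ry": 0,"rz": -0.08,"claw": 40},
  {"x": 0,"y": 0,"z": 0,"rx": 0,"ry": 0,"rz": -0.08,"claw": 40},
  {"x": 0,"y": 0,"z": 0,"rx": 0,"ry": 0,"rz": -0.08,"claw": 40},
  {"x": 0,"y": 0,"z": 0,"rx": 0,"ry": 0,"rz": -0.08,"claw": 40},
  {"x": 0,"y": 0,"z": 0,"rx": 0,"ry": 0,"rz": -0.08,"claw": 40},
])

```text
time_s: 5.35
ee_pos: [0.5695, -0.0653, 0.1224]
orientation: [0.0, 0.562, 0.827, 0.0]
wrist_force: [-4.7, 0.3, 17.0]
finger_gap: 0.0587
finger_force: 61.5
```

```bash
python3 m.py
```

```text
5.35 [-0.167  0.534  1.889  0.     0.718 -0.544] [ 0.5695 -0.0653  0.1224] [3.000e-04 5.622e-01 8.270e-01 2.000e-04] [-4.7  0.3 17. ] [-0.04  1.04 -0.49]
0.89 [555.1, 334.3] circ 819.15966796875 -81.71076202392578 15.38082218170166 mid [ 0.8171 -0.0807  0.0112] [0.0142 0.0225 0.0063] tool delta mm [-105.4  224.5  111.3]
0.77 [276.0, 298.4] circ 569.701171875 -66.07779693603516 30.639007568359375 mid [ 0.57   -0.0653  0.1295] [0.0557 0.0561 0.0035] tool delta mm [-0.2  0.4 -7.2]
```

Moment of -0.49 N·m resists the anticlockwise turn, so the thread is turning. Next, 0.8 rad more to reach 1.2.

Emit:
play_rows([
  {"x": 0,"y": 0,"z": 0,"rx": 0,"ry": 0,"rz": -0.08,"claw": 40},
  {"x": 0,"y": 0,"z": 0,"rx": 0,"ry": 0,"rz": -0.08,"claw": 40},
  {"x": 0,"y": 0,"z": 0,"rx": 0,"ry": 0,"rz": -0.08,"claw": 40},
  {"x": 0,"y": 0,"z": 0,"rx": 0,"ry": 0,"rz": -0.08,"claw": 40},
  {"x": 0,"y": 0,"z": 0,"rx": 0,"ry": 0,"rz": -0.08,"claw": 40},
  {"x": 0,"y": 0,"z": 0,"rx": 0,"ry": 0,"rz": -0.08,"claw": 40},
  {"x": 0,"y": 0,"z": 0,"rx": 0,"ry": 0,"rz": -0.08,"claw": 40},
  {"x": 0,"y": 0,"z": 0,"rx": 0,"ry": 0,"rz": -0.08,"claw": 40},
  {"x": 0,"y": 0,"z": 0,"rx": 0,"ry": 0,"rz": -0.08,"claw": 40},
  {"x": 0,"y": 0,"z": 0,"rx": 0,"ry": 0,"rz": -0.08,"claw": 40},
  {"x": 0,"y": 0,"z": 0,"rx": 0,"ry": 0,"rz": 0,"claw": 40},
  {"x": 0,"y": 0,"z": 0,"rx": 0,"ry": 0,"rz": 0,"claw": 40},
  {"x": 0,"y": 0,"z": 0,"rx": 0,"ry": 0,"rz": 0,"claw": 40},
])

```text
time_s: 6.53
ee_pos: [0.5692, -0.0656, 0.1224]
orientation: [0.0, 0.197, 0.98, -0.0]
wrist_force: [-6.8, -3.0, 18.6]
finger_gap: 0.0587
finger_force: 61.5
```

```bash
python3 m.py
```

```text
6.5333 [-1.670e-01  5.340e-01  1.889e+00 -1.000e-03  7.180e-01 -1.340e+00] [ 0.5692 -0.0656  0.1224] [ 2.000e-04  1.975e-01  9.803e-01 -2.000e-04] [-6.8 -3.  18.6] [-0.73  1.21 -0.11]
0.86 [277.0, 297.9] circ 570.5140380859375 -65.66303253173828 30.567161560058594 mid [ 0.5695 -0.0658  0.1295] [0.0561 0.0555 0.0034] tool delta mm [-0.4 -0.1 -7.1]
```

View pics/wrist1.png

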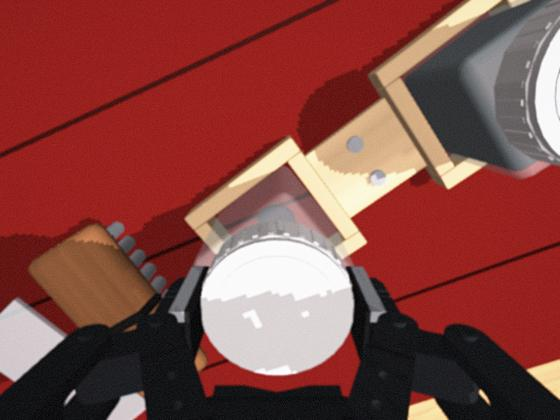

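The gripper turned 1.2 rad while the jar stayed square in its pocket. I'll start with a small test lift and check the force.

Emit:
play_rows([
  {"x": 0,"y": 0,"z": -1.5,"rx": 0,"ry": 0,"rz": 0,"claw": 40},
  {"x": 0,"y": 0,"z": -1.5,"rx": 0,"ry": 0,"rz": 0,"claw": 40},
  {"x": 0,"y": 0,"z": -1.5,"rx": 0,"ry": 0,"rz": 0,"claw": 40},
  {"x": 0,"y": 0,"z": 0,"rx": 0,"ry": 0,"rz": 0,"claw": 40},
  {"x": 0,"y": 0,"z": 0,"rx": 0,"ry": 0,"rz": 0,"claw": 40},
])

```text
time_s: 7.05
ee_pos: [0.5694, -0.0653, 0.1259]
orientation: [0.0, 0.198, 0.98, -0.0]
wrist_force: [-0.8, -1.3, 0.3]
finger_gap: 0.059
finger_force: 64.8
```

The vertical load is about 0, so there's no jar weight on the gripper and the cap is free. Lifting on.

Emit:
play_rows([
  {"x": 0,"y": 0,"z": -3,"rx": 0,"ry": 0,"rz": 0,"claw": 40},
  {"x": 0,"y": 0,"z": -4,"rx": 0,"ry": 0,"rz": 0,"claw": 40},
  {"x": 0,"y": 0,"z": -4,"rx": 0,"ry": 0,"rz": 0,"claw": 40},
  {"x": 0,"y": 0,"z": -4,"rx": 0,"ry": 0,"rz": 0,"claw": 40},
  {"x": 0,"y": 0,"z": -4,"rx": 0,"ry": 0,"rz": 0,"claw": 40},
  {"x": 0,"y": 0,"z": -4,"rx": 0,"ry": 0,"rz": 0,"claw": 40},
  {"x": 0,"y": 0,"z": -4,"rx": 0,"ry": 0,"rz": 0,"claw": 40},
  {"x": 0,"y": 0,"z": -2,"rx": 0,"ry": 0,"rz": 0,"claw": 40},
  {"x": 0,"y": 0,"z": 0,"rx": 0,"ry": 0,"rz": 0,"claw": 40},
  {"x": 0,"y": 0,"z": 0,"rx": 0,"ry": 0,"rz": 0,"claw": 40},
  {"x": 0,"y": 0,"z": 0,"rx": 0,"ry": 0,"rz": 0,"claw": 40},
])

```text
time_s: 7.97
ee_pos: [0.5693, -0.0652, 0.1547]
orientation: [-0.0, 0.198, 0.98, -0.0]
wrist_force: [-0.2, 0.2, -0.9]
finger_gap: 0.0583
finger_force: 64.7
```

```bash
python3 m.py; python3 - <<'E'
from h import *
im,d=camera("side");a=cv2.resize(im[110:290,250:410],None,fx=3,fy=3,interpolation=3)[:,:,::-1]
im=cv2.imread("pics/wrist1.png")[::1,::1]
cv2.imwrite("pics/end.png",np.hstack([cv2.resize(a,(373,420)),im[:,100:520]]))
E
```

```text
7.9667 [-0.167  0.489  1.866 -0.     0.787 -1.34 ] [ 0.5693 -0.0652  0.1547] [-1.000e-04  1.976e-01  9.803e-01 -0.000e+00] [-0.2  0.2 -0.9] [0.02 0.04 0.01]
0.64 [275.6, 296.6] circ 570.2740478515625 -65.54141235351562 30.522428512573242 mid [ 0.5695 -0.0654  0.1617] [0.056  0.0553 0.0035] tool delta mm [-0.3 -0.1 -7. ]
0.56 [481.4, 393.4] circ 699.0453491210938 13.31485366821289 119.30973815917969 mid [0.7004 0.0137 0.0213] [0.229  0.0558 0.1881] tool delta mm [-90.3 123.6 133.3]
```

View pics/end.png

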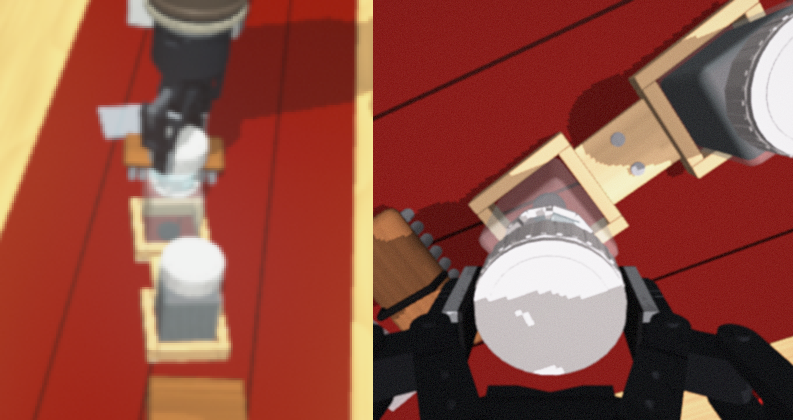

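The cap has risen 32 mm (top at 0.1617) and is level over the open neck of the jar. The jar still sits in its pocket, and the full jar is untouched.

```bash
python3 -c "
from workcell import manip; print(manip.job_done())"
```

```text
the job is handed in; nothing more can be done
None
```

I unscrewed the started jar's cap with a gripper turn of 1.2 rad and handed the job in with it held level about 32 mm above its seat, over the mouth. Both jars looked seated in their pockets in the last pictures, but no verdict came back.

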